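# Lay the two shafts in their V-notched rests

## Robot

A 6-joint arm with a two-finger parallel gripper is mounted at the origin on a cart in front of the work surface, level with it; the furniture and walls round the work are solid. World frame = base frame: x ahead of the robot, y to its left, z up, the work surface at z = 0. Lengths are in m, angles in degrees, forces in N, time in s.
With the tool pointing down it reaches from about 0.4 to 0.825 m from the base axis. Payload 7 kg.
Tool frame: the origin (TCP) lies on the centre line of the jaws, within the pads' length; the fingertips stand 8 mm ahead of it and the grasp point (between the pads) lies 11 mm behind it (r.tcp_to_tips is the distance from the TCP to the fingertips, in m); z points along the fingers, y is the direction in which the jaws open and shut (so a half turn about z gives the same grasp; the last joint's range is limited). The gripper opens to 88 mm and grips with 3 to 60 N. Pads are 19 mm wide; open, the fingers measure 130 mm over their backs; the gripper's body (78 mm by 193 mm) begins 47 mm behind the grasp point.
Start: joints at [84.975, 20.546, 0.682, 0, -70.136, -16.507], TCP at [0.248, 0.628, 0.197] pointing down, gripper open.
Joint ranges: [-176.03, 176.03], [-82.01, 121.73], [-58.28, 71.71], [-173.87, 95.51], [-174.79, -0.11], [-173.66, 173.66]. Speed limits (degrees/s): [136.94, 136.94, 172.46, 180, 180, 180].

## Interface

Orientations are given as [roll, pitch, yaw] about the fixed x, y, z axes, in that order (R = Rz(yaw) Ry(pitch) Rx(roll)).
In Python, from plant import r gives the robot as it stands.
- The arm moves only by the tool drive_tool, never from a script. Its argument "plan" is text: rows parted by semicolons, each of 4 numbers parted by spaces: the shift along the tool's x, y, z in cm, then the turn about the tool's z in rad. A call has 1 to 8 rows; each row is the pose to reach, as a shift and turn from the pose commanded when the call began, along the tool's axes at that moment; what a row does not reach only later rows make up. A row lasts 1/8 s, in which the tool goes at most 62.5 mm and 10.7 degrees, less where a joint would pass 70% of its speed; a pose out of reach is approached as far as the arm can. A call with a gripper value outside its range is refused whole. "fingers" is the closure, from -1 (fully open) to 1 (shut), set as the call begins (left out, the last holds). The fingers move at their own pace and stop on an object; "squeeze" is the grip in N (left out, the last holds). Time passes only in rows, so rows that repeat a pose let the fingers close. It gives the time, the measured TCP pose, the force and the opening at its end, in the units of the state.
- r.get_state(): the state, without advancing time (a new reading comes with each control period).
- r.capture(name): name is "scene" or "side" or "wrist"; returns a dict with "frame" (384x512x3 uint8, red, green, blue), "fovy" (degrees; the focal length in pixels is half the picture's height over the tangent of half this angle, whatever the lens; pixels are square), "cx", "cy" (the principal point, pixels), "rvec" (rotation vector, rad) and "tvec" (3), from world to camera coordinates, as OpenCV has them. Camera axes: x right, y down, z forward; pixel columns grow to the right and rows downward; lengths in m; the calibration is good to about 2 mm. A picture is of the moment at which its call begins. There is no depth.
- r.close_job(): hands the job in, once; it reports no verdict.
The state is a dict: "time_s": time; "joints": joint angles; "qd": joint speeds; "joint_torque": joint torques, N m; "tcp_pos": TCP position; "eef_rot": TCP orientation; "contact_force": force on the tool from outside, world axes, zero at the start; "moment": the same for the moment, N m; "gripper_width": finger opening in m.
Only numpy, scipy, OpenCV 4.12 (cv2) and the standard library are available. Lean on these libraries where they do the work, as an engineer would, in place of code of your own. Each camera call takes 0.05 s, during which the arm holds its last target. There are 200 camera calls.

## Task

Lay the two bare steel shafts in the wooden rests: the thick shaft in the rest with the wide V-notches and the thin shaft in the rest with the narrow V-notches. Each shaft lies across both notches of its rest, about centred, cradled so that it cannot roll. Set them down, do not drop them from a height, and let go.

Things in the scene. Friction and masses are not known exactly. Their poses are not given: they have to be found in the camera images.
- shaft_thick_mid (a point): The thick shaft: a plain round steel bar, 34 mm in diameter, 150 mm long, about 0.35 kg, loose, at the start lying on the worktop. The point is its centre (on its axis, half-way along, 17 mm above the worktop at the start); its x axis runs along the shaft, y and z turn as it rolls.
- shaft_thin_mid (a point): The thin shaft: a plain round steel bar, 18 mm in diameter, 150 mm long, about 0.22 kg, loose, at the start lying on the worktop. The point is its centre (on its axis, half-way along, 9 mm above the worktop at the start); its x axis runs along the shaft, y and z turn as it rolls.
- rest_wide_seat (a point): Rest with wide notches: fixed pale wooden stand, base 110 x 72 x 10 mm, two upright cheeks 14 mm thick, 68 mm wide, tops 48 mm above worktop, 78 mm clear between them. Each has a 90 degree V-notch in its top, 48 mm wide, 24 mm deep. Point: where the thick shaft's centre comes when cradled and centred, 48 mm above the worktop, over the base's middle. x runs through both notches, z up.
- rest_narrow_seat (a point): Rest with narrow notches: fixed pale wooden stand, base 110 x 72 x 10 mm, two upright cheeks 14 mm thick, 68 mm wide, tops 50 mm above worktop, 78 mm clear between them. Each has a 90 degree V-notch in its top, 30 mm wide, 15 mm deep. Point: where the thin shaft's centre comes when cradled and centred, 48 mm above the worktop, over the base's middle. x runs through both notches, z up.
Mind the look-alikes: they are no part of the job. What is shaped like the part that bears shaft_thick_mid but green is not meant.

How it is judged (in metres and radians):
At the end, for the whole second after the job is handed in: Each shaft lies in its own rest (thick in wide notches, thin in narrow), its centre within 20 mm of the rest's centre along the shaft, within 8 mm across and within 6 mm of the cradled height, its axis within 10 degrees of the line of the notches; both are at rest (x of shaft_thick_mid in the frame of rest_wide_seat between -0.02 and 0.02 m and y of shaft_thick_mid in the frame of rest_wide_seat between -0.008 and 0.008 m and z of shaft_thick_mid in the frame of rest_wide_seat between -0.006 and 0.006 m and angle between the x axis of shaft_thick_mid and the x axis of rest_wide_seat, either way round below 0.175 rad and linear speed of each of shaft_thick, shaft_thin below 0.02 m/s and angular speed of each of shaft_thick, shaft_thin below 0.3 rad/s and x of shaft_thin_mid in the frame of rest_narrow_seat between -0.02 and 0.02 m and y of shaft_thin_mid in the frame of rest_narrow_seat between -0.008 and 0.008 m and z of shaft_thin_mid in the frame of rest_narrow_seat between -0.006 and 0.006 m and angle between the x axis of shaft_thin_mid and the x axis of rest_narrow_seat, either way round below 0.175 rad); the robot touches nothing.
It fails at once if the thick shaft is dropped from a height (faster than 0.9 m/s with the fingers off it) (linear speed of shaft_thick above 0.9 m/s and contact force between shaft_thick and the fingers below 0.05 N).
It fails at once if the thin shaft is dropped from a height (faster than 0.9 m/s with the fingers off it) (linear speed of shaft_thin above 0.9 m/s and contact force between shaft_thin and the fingers below 0.05 N).
It also fails if it takes over 54 s, if anything falls off the work surface, if the arm or the gripper's body presses on something with over 40 N, if the wrist force passes 120 N, or if a joint passes its speed limit or range.

## Working session

There is one attempt and no reset: what is moved stays moved. The work goes in short steps, Python scripts to look and compute and a tool call to move; the robot and the scene stay as the last step left them, time stands still between calls to the robot, and variables do not carry over. Pictures are saved under pics/ and viewed, about 8 in all and at most 12, crops included, and the job is handed in when it is done.

Besides the shell and the picture viewer there is one more tool, called after "Call:" as name(argument=value, ...), one argument or row to a line, values as JSON. drive_tool: Moves the arm, as the interface text tells. Its arguments: {"type":"object","properties":{"plan":{"type":"string"},"fingers":{"type":"number"},"squeeze":{"type":"number"}},"required":["plan"]}

```bash
mkdir -p pics
cat > h.py <<'E'
import numpy as np, cv2
from plant import r
def cap(n,fn=None):
    c=r.capture(n)
    if fn: cv2.imwrite('pics/'+fn,c['frame'][:,:,::-1])
    return c
def cam(c):
    R=cv2.Rodrigues(np.array(c['rvec'],float))[0];t=np.array(c['tvec'],float).ravel()
    f=c['frame'].shape[0]/2/np.tan(np.radians(c['fovy'])/2)
    return R,t,f
def ray(c,p,z):
    R,t,f=cam(c);d=R.T@np.array([(p[0]-c['cx'])/f,(p[1]-c['cy'])/f,1]);o=-R.T@t
    return o+d*(z-o[2])/d[2]
def proj(c,P):
    R,t,f=cam(c);q=R@np.array(P,float)+t
    return np.array([c['cx']+f*q[0]/q[2],c['cy']+f*q[1]/q[2]])
E
python3 - <<'E'
from h import *
a=cap('scene')['frame'];b=cap('side')['frame'];w=cap('wrist')['frame']
cv2.imwrite('pics/a.png',a[:,:,::-1]);cv2.imwrite('pics/b.png',b[:,:,::-1]);cv2.imwrite('pics/w.png',w[:,:,::-1])
for n in('scene','side','wrist'):
    c=r.capture(n);R,t,f=cam(c);print(n,-R.T@t,f,R[2],c['cx'],c['cy'])
print(r.get_state())
E
```

```text
scene [-0.03245561 -0.50490841  0.95268362] 417.9616903244214 [ 0.47115329  0.43963243 -0.76468157] 253.03977238006775 184.41136588140193
side [-0.14262186 -0.42699545  1.02257668] 472.4742709589314 [ 0.52767257  0.35902097 -0.76984777] 257.68440924630613 193.58641000663138
wrist [0.31342686 0.60122338 0.38436187] 341.9850281670369 [-0.24261411  0.09450895 -0.96550839] 253.31025748747228 190.28626893486256
{'time_s': 0.3, 'joints': array([ 8.49752742e+01,  2.05625514e+01,  6.67354332e-01, -5.37696122e-03,
       -7.01357031e+01, -1.65063254e+01]), 'qd': array([-0.01170483, -0.1008847 ,  0.12077086,  0.05985302,  0.12391633,
        0.00052375]), 'joint_torque': array([ 4.49250160e-05, -5.81812298e+01,  2.92815167e+01,  6.98992208e+00,
        9.21486353e-03, -1.15393254e-04]), 'tcp_pos': array([0.24769541, 0.62772255, 0.19685036]), 'eef_rot': array([ 1.79968937e+02, -3.93172302e-03, -2.15328785e+01]), 'contact_force': array([-0.4738278 , -0.12537567, -0.08227375]), 'moment': array([ 0.01305009, -0.00360989, -0.03350483]), 'gripper_width': 0.08748377068677997}
```

View pics/a.png

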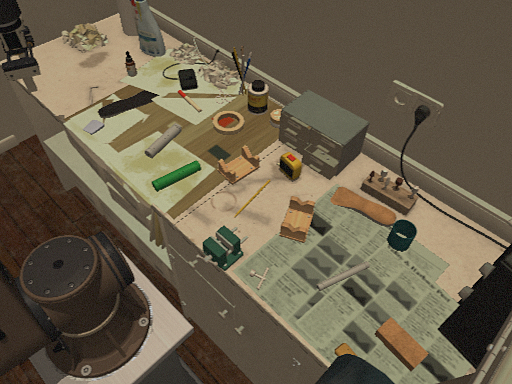

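View pics/b.png

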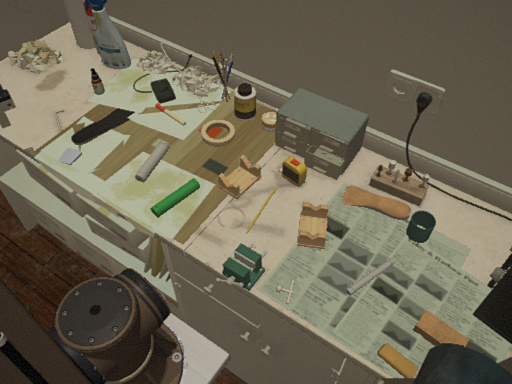

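Scene view candidates: grey bars at (163,140), which looks thick, and (343,277), which looks thin. The green bar at (176,176) is a decoy. The wooden rests are at (238,165) and (297,220), and there is a green vise at (222,247). Next I'll look at a close crop to tell the rests apart.

Run:
```python
from h import *
b=cv2.imread('pics/b.png')
def k(cx,cy,h=35):return cv2.resize(b[cy-h:cy+h,cx-h:cx+h],(390,300) if 0 else (300,300),interpolation=cv2.INTER_CUBIC)
cv2.imwrite('pics/c1.png',np.vstack([np.hstack([k(240,178),k(313,225)]),np.hstack([k(152,160),k(372,276)])]))
c=r.capture('side')
for n,p,z in[('thick',(152,160),.017),('thin',(372,276),.009),('restA',(238,178),.03),('restB',(312,225),.03),('green',(176,198),.017)]:print(n,ray(c,p,z))
```

```text
thick [0.4748062  0.36897907 0.017     ]
thin [ 0.49655307 -0.33124277  0.009     ]
restA [0.55290373 0.11344764 0.03      ]
restB [ 0.53112377 -0.13944265  0.03      ]
green [0.40578063 0.21671495 0.017     ]
```

View pics/c1.png

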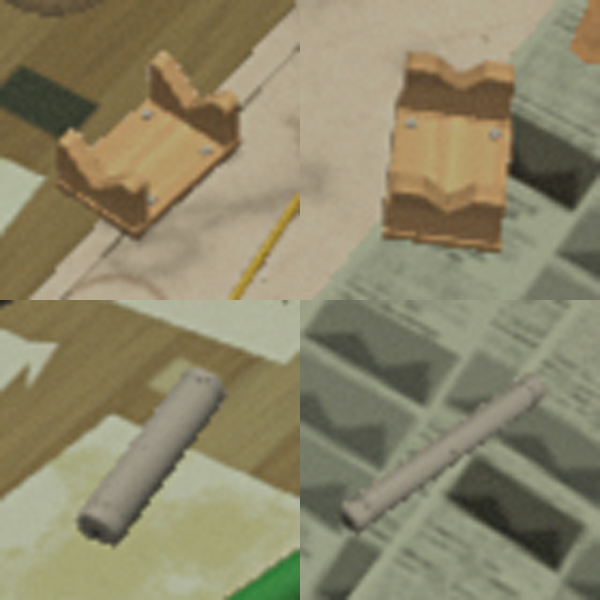

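Rest A (left crop, side px 238,178) has the wide notches. Rest B (side px 312,225) has the narrow ones. The thick grey bar is at (152,160) and the thin one at (372,276). Now I'll measure the axes in both views.

```bash
cat >> h.py <<'E'
def blob(c,P,rad=.12,fn=None,lo=None):
    """grey bar blob near world P: HSV low-saturation mask, largest component -> minAreaRect axis ends"""
    f=c['frame'];u=proj(c,P);hsv=cv2.cvtColor(f,cv2.COLOR_RGB2HSV)
    med=np.median(f[int(u[1])-1:int(u[1])+2,int(u[0])-1:int(u[0])+2].reshape(-1,3),0)
    d=np.abs(f.astype(int)-med); chroma=np.abs((f.astype(int)-f.mean(2,keepdims=True))-(med-med.mean())).max(2)
    m=((chroma<9)&(d.max(2)<(lo or 45))).astype(np.uint8)
    m=cv2.morphologyEx(m,cv2.MORPH_OPEN,np.ones((3,3)))
    n,l,s,_=cv2.connectedComponentsWithStats(m,connectivity=4)
    k=l[int(u[1]),int(u[0])];b=(l==k).astype(np.uint8)
    cn=max(cv2.findContours(b,0,1)[0],key=cv2.contourArea)
    (q,(w,h),a)=cv2.minAreaRect(cn);B=cv2.boxPoints((q,(w,h),a))
    i=0 if np.linalg.norm(B[0]-B[1])<np.linalg.norm(B[1]-B[2]) else 1
    e1=(B[i]+B[(i+1)%4])/2;e2=(B[(i+2)%4]+B[(i+3)%4])/2
    print('px',med,e1,e2,'wh',w,h)
    W=[ray(c,e,P[2]) for e in(e1,e2)];v=W[1]-W[0]
    print(' mid',(W[0]+W[1])/2,'len',np.linalg.norm(v),'ang',np.degrees(np.arctan2(v[1],v[0]))%180)
    return b
def totool(dx,dy,dz,yaw):
    y=np.radians(yaw);return 100*np.array([np.cos(y)*dx+np.sin(y)*dy, np.sin(y)*dx-np.cos(y)*dy,-dz])
E
python3 - <<'E'
from h import *
for n in('scene','side'):
    c=r.capture(n)
    blob(c,[.475,.369,.017]);blob(c,[.4966,-.331,.009])
s=r.get_state();print(totool(.475-.2477,.369-.6277,.0,s['eef_rot'][2]))
E
```

```text
px [153. 142. 120.] [179.11766 123.97058] [147.7412  150.86472] wh 8.785683631896973 41.325252532958984
 mid [0.48377368 0.37483906 0.017     ] len 0.15154986384202535 ang 10.89395302743236
px [157. 145. 123.] [302.3619  221.47986] [483.96463 339.7328 ] wh 216.71018981933594 92.23825073242188
 mid [ 0.56980975 -0.40291653  0.009     ] len 0.5046117296496918 ang 94.59999998769808
px [154. 149. 133.] [161.44002 138.58   ] [135.52 173.14] wh 18.600000381469727 43.20000076293945
 mid [0.48381772 0.38963617 0.017     ] len 0.15298748805607898 ang 13.284099119390788
px [155. 149. 133.] [224.7174  159.41895] [518.77893 343.57874] wh 346.96832275390625 199.51748657226562
 mid [ 0.56597157 -0.23635523  0.009     ] len 0.8771279601842027 ang 84.95677833923048
[30.6389293  15.72150791 -0.        ]
```

Call:
drive_tool(
  plan="5 2.5 0 -0.1;10 5 0 -0.2;15 7.5 0 -0.3;20 10 0 -0.4;25 13 0 -0.5;30.8 15.7 0 -0.56;30.8 15.7 0 -0.56;30.8 15.7 0 -0.56",
)

```text
time_s: 1.45
tcp_pos: [0.4768, 0.3686, 0.1972]
eef_rot: [-180.0, -0.0, 10.5]
contact_force: [-0.6, -0.0, -0.7]
gripper_width: 0.0876
```

Run:
```python
from h import *
s=r.get_state();print(s['tcp_pos'],s['eef_rot'],s['time_s'])
c=cap('wrist','w1.png')
for lo in(45,70):blob(c,[.478,.371,.017],lo=lo)
```

```text
[0.47682785 0.36857187 0.19719953] [-1.79985672e+02 -3.05845724e-03  1.04635933e+01] 1.45
px [126. 120. 105.] [253.39597  97.31449] [259.9706  235.38239] wh 138.22433471679688 31.67839241027832
 mid [0.4719473  0.36252805 0.017     ] len 0.15412724389652152 ang 13.295915876609826
px [126. 120. 105.] [253.39595   97.314476] [260.01135 236.23758] wh 139.0805206298828 31.67839241027832
 mid [0.47142986 0.36240576 0.017     ] len 0.15519066988981522 ang 13.295928915219918
```

View pics/w1.png

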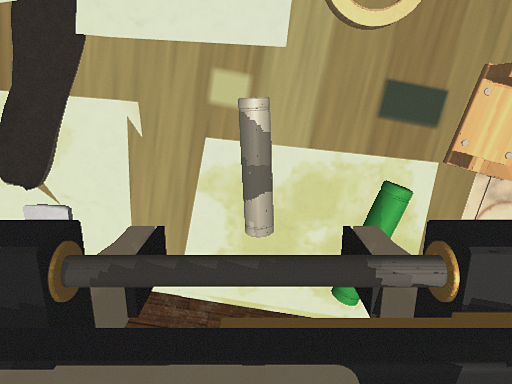

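The wrist view shows the thick shaft with ends at (254,97) and (260,236), centred on the jaws. The green decoy is off to the right. Descending.

Call:
drive_tool(
  plan="-0.3 0.3 4 -0.05;-0.6 0.5 8 -0.05;-0.6 0.5 12 -0.05;-0.6 0.5 15 -0.05;-0.6 0.5 17 -0.05;-0.6 0.5 18.5 -0.05;-0.6 0.5 18.5 -0.05;-0.6 0.5 18.5 -0.05",
  fingers=-1,
)

```text
time_s: 2.5
tcp_pos: [0.4718, 0.3636, 0.0129]
eef_rot: [-180.0, -0.1, 13.5]
contact_force: [0.4, -0.9, -0.2]
gripper_width: 0.0874
```

Call:
drive_tool(
  plan="0 0 0 0;0 0 0 0;0 0 0 0;0 0 0 0;0 0 0 0;0 0 0 0;0 0 0 0;0 0 0 0",
  fingers=1,
  squeeze=35,
)

```text
time_s: 3.5
tcp_pos: [0.4716, 0.3628, 0.0121]
eef_rot: [180.0, 0.0, 13.4]
contact_force: [-0.5, 0.8, 0.2]
gripper_width: 0.0129
```

The opening is 13 mm, but the shaft is 34 mm across, so something is off. Looking.

Run:
```python
from h import *
c=cap('wrist');s=cap('side')
cv2.imwrite('pics/m1.png',np.hstack([c['frame'],cv2.resize(s['frame'][90:240,60:260],(512,384))])[:,:,::-1][:, :1024])
im=cv2.imread('pics/m1.png');cv2.imwrite('pics/m1.png',cv2.resize(im,(800,300)))
st=r.get_state();print(st['gripper_width'],st['tcp_pos'])
```

```text
0.005469246092682069 [0.4716423  0.36275062 0.01211671]
```

View pics/m1.png

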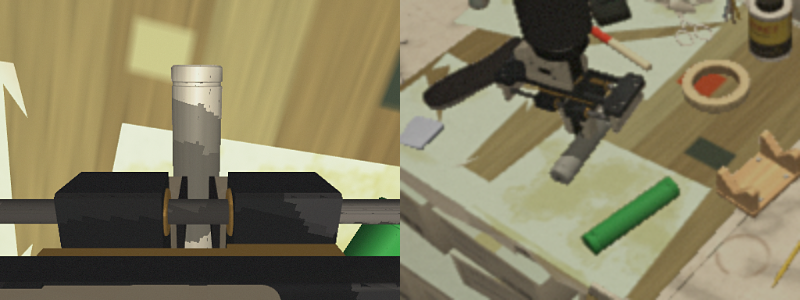

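Run:
```python
from h import *
st=r.get_state();T=st['tcp_pos'];print(T,st['gripper_width'],st['contact_force'])
for n in('wrist','side','scene'):
    c=cap(n,f'z_{n}.png');print(n,proj(c,T),proj(c,[T[0],T[1],.06]),c['tvec'])
a=cv2.imread('pics/z_wrist.png')[60:384,100:424];b=cv2.imread('pics/z_side.png');b=b[120:200,110:190]
cv2.imwrite('pics/m2.png',np.hstack([cv2.resize(a,(400,400)),cv2.resize(b,(400,400),interpolation=cv2.INTER_CUBIC)]))
```

```text
[0.4716423  0.36275062 0.01211671] 0.005469246092682069 [ 0.01981914  0.37470677 -0.64345506]
wrist [251.6187976  222.92380985] [251.24078092 260.63567631] [0.24233107 0.53996389 0.35323597]
side [153.11554209 162.67521953] [150.34705293 151.12487511] [-0.27594665  0.37464746  1.01578634]
scene [163.46071905 141.81975183] [161.21506996 130.71679412] [-0.35608686  0.32263217  0.96576528]
```

View pics/m2.png

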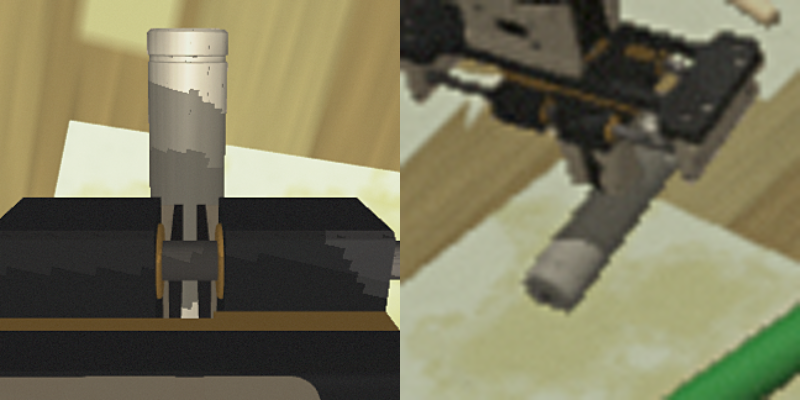

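Every view puts the TCP on the shaft's middle, yet the jaws read as closed. I'll raise slowly, to see whether anything is held, and check the force and the opening.

Call:
drive_tool(
  plan="0 0 -1 0;0 0 -2 0;0 0 -4 0;0 0 -6 0;0 0 -6 0;0 0 -6 0",
)

```text
time_s: 4.5
tcp_pos: [0.4715, 0.3627, 0.0722]
eef_rot: [-180.0, -0.0, 13.4]
contact_force: [-0.6, -0.2, -1.0]
gripper_width: 0.0004
```

Run:
```python
from h import *
st=r.get_state();T=st['tcp_pos'];print(T,st['gripper_width'],st['contact_force'])
c=cap('wrist','z2.png');blob(c,[.495,.368,.017],lo=70)
s=cap('side');s0=cv2.imread('pics/b.png')[:,:,::-1]
print(proj(s,T))
a=cv2.imread('pics/z2.png')
b=s['frame'][:,:,::-1]
cv2.imwrite('pics/m3.png',np.hstack([cv2.resize(a[60:384,100:424],(400,400)),cv2.resize(b[120:200,110:190],(400,400),interpolation=cv2.INTER_CUBIC)]))
```

```text
[0.47146521 0.3626585  0.07222567] 0.00036765909682042185 [-0.59792186 -0.22611023 -0.96766514]
px [146. 141. 123.] [252.  87.] [252. 248.] wh 161.0 48.0
 mid [0.48914467 0.36678037 0.017     ] len 0.11884990135206593 ang 13.356858301621884
[149.59684074 148.12339036]
```

View pics/m3.png

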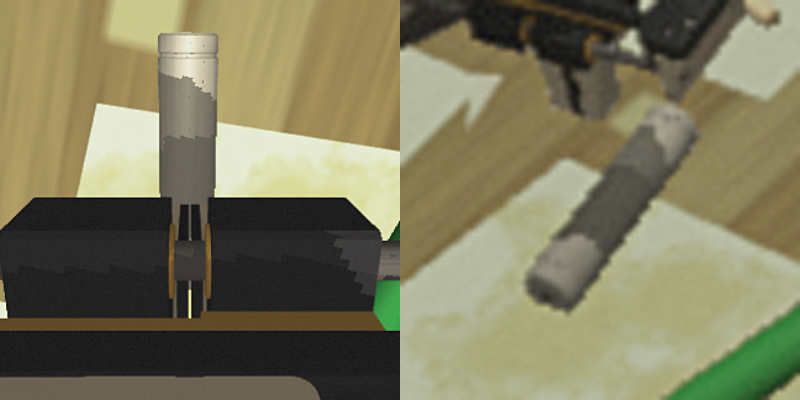

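Run:
```python
from h import *
print(r.tcp_to_tips,[a for a in dir(r) if a[0]!='_'])
T=r.get_state();c=r.capture('wrist')
R,t,f=cam(c);print('cam',-R.T@t,T['tcp_pos'],T['joints'],T['gripper_width'],T['contact_force'],T['joint_torque'])
for dz in(-.008,0,.011,.022,.03,.058):print(dz,proj(c,T['tcp_pos']+[0,0,dz]))
w=cv2.imread('pics/w1.png')[200:384];z=cv2.imread('pics/z2.png')[190:340,170:340]
cv2.imwrite('pics/m4.png',np.vstack([cv2.resize(w,(780,280)),np.pad(cv2.resize(z,(360,318)),((0,0),(0,420),(0,0)))]))
```

```text
0.008 ['Unreachable', 'capture', 'close_job', 'get_state', 'tcp_to_tips']
cam [0.5401445  0.37810559 0.25916825] [0.47132435 0.36237371 0.07161233] [ 5.63691674e+01  1.93523667e+01 -1.89471866e+01 -1.09753126e-02
 -5.17565813e+01  4.70482863e+01] 0.0004283265889088389 [-0.29857645 -0.08249852 -0.83058449] [ 5.74770980e-03 -5.23841250e+01  2.47320235e+01  5.82843348e+00
  8.58062692e-02  6.84568272e-05]
-0.008 [251.63725462 218.24160095]
0 [251.59688814 222.91361428]
0.011 [251.53599555 229.96131741]
0.022 [251.46784999 237.84847807]
0.03 [251.41296057 244.20137476]
0.058 [251.17433802 271.8195281 ]
```

View pics/m4.png

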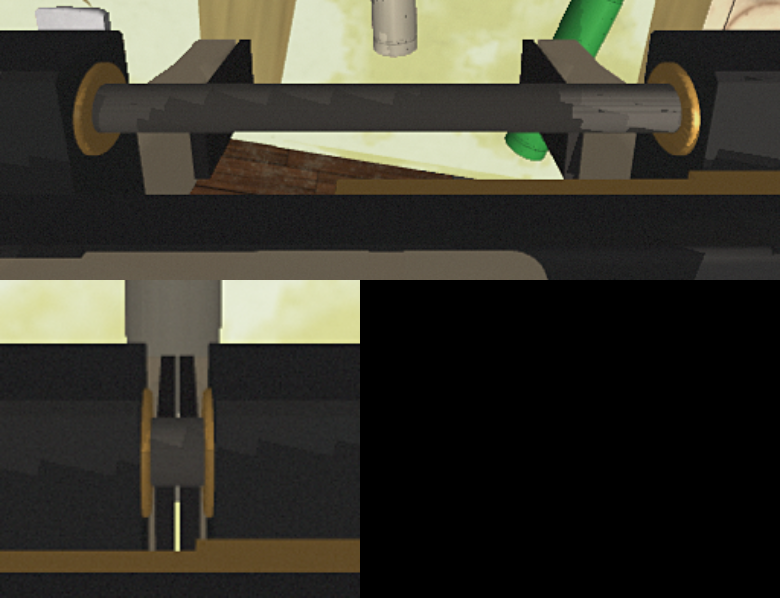

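The wrist view gives a fingertip depth of 0.170 m. That puts the tips about 28 mm above the reported TCP, not 8 mm below it, and the front edge comes out at +9 mm, which agrees with the 19 mm pad width. The side view agrees too. So on the first try the fingers closed just above the shaft. I'll open and go 33 mm deeper than before, watching the force.

Call:
drive_tool(
  plan="0 0 0 0;0 0 0 0;0 0 0 0;0 0 0 0;0 0 0 0;0 0 0 0;0 0 0 0;0 0 0 0",
  fingers=-1,
)

```text
time_s: 5.65
tcp_pos: [0.4716, 0.3628, 0.0722]
eef_rot: [-180.0, -0.0, 13.4]
contact_force: [-0.6, -0.3, 0.0]
gripper_width: 0.0749
```

Call:
drive_tool(
  plan="0 0 1 0;0 0 3 0;0 0 5 0;0 0 6.5 0;0 0 7.5 0;0 0 8.3 0;0 0 8.8 0;0 0 8.8 0",
)

```text
time_s: 6.65
tcp_pos: [0.4716, 0.3627, -0.016]
eef_rot: [180.0, 0.0, 13.4]
contact_force: [-0.5, -0.4, -0.1]
gripper_width: 0.0878
```

Call:
drive_tool(
  plan="0 0 0.3 0;0 0 0.6 0;0 0 0.6 0;0 0 0.6 0",
)

```text
time_s: 7.15
tcp_pos: [0.4717, 0.3628, -0.0218]
eef_rot: [-180.0, -0.0, 13.4]
contact_force: [-0.0, -0.4, 0.5]
gripper_width: 0.0876
```

Call:
drive_tool(
  plan="0 0 0 0;0 0 0 0;0 0 0 0;0 0 0 0;0 0 0 0;0 0 0 0;0 0 0 0;0 0 0 0",
  fingers=1,
  squeeze=35,
)

```text
time_s: 8.15
tcp_pos: [0.4718, 0.363, -0.0218]
eef_rot: [-180.0, -0.0, 13.4]
contact_force: [-0.5, 0.6, 0.7]
gripper_width: 0.0335
```

The shaft is gripped at 33.5 mm. I'll lift it and work out the rest poses from the existing views by masking the wood colour.

Call:
drive_tool(
  plan="0 0 -1 0;0 0 -3 0;0 0 -7 0;0 0 -11 0;0 0 -15 0;0 0 -19 0;0 0 -20 0;0 0 -20 0",
)

```text
time_s: 9.15
tcp_pos: [0.4712, 0.3625, 0.178]
eef_rot: [-180.0, 0.0, 13.4]
contact_force: [-0.3, 0.1, -4.9]
gripper_width: 0.0331
```

Run:
```python
from h import *
st=r.get_state();print(st['tcp_pos'],st['gripper_width'],st['contact_force'])
s=r.capture('side');o=(205,143);k=70/300
A=[ray(s,(o[0]+x*k,o[1]+y*k),z) for x,y,z in[(103,177,.024),(195,92,.024)]]
o=(278,190);B=[ray(s,(o[0]+(x-300)*k,o[1]+y*k),z) for x,y,z in[(445,197,.035),(462,78,.035)]]
for W in(A,B):
    v=W[1]-W[0];print((W[0]+W[1])/2,np.linalg.norm(v),np.degrees(np.arctan2(v[1],v[0])))
print(totool(*( (A[0]+A[1])/2-st['tcp_pos']),st['eef_rot'][2]))
```

```text
[0.47121249 0.36245536 0.17801134] 0.033136566320859935 [-0.25497657  0.08500364 -4.94320951]
[0.57193332 0.1206379  0.024     ] 0.09632781554419909 -3.277937696483627
[ 0.53941862 -0.13961275  0.035     ] 0.09062078542445502 23.76947550766199
[ 4.19576548 25.8572864  15.40113441]
```

Call:
drive_tool(
  plan="1 4 0 0.05;2.5 8 0 0.12;4 12 0 0.2;5.4 16 0 0.27;5.4 18 0 0.29;5.4 18 0 0.29;5.4 18 0 0.29",
)

```text
time_s: 10.07
tcp_pos: [0.5653, 0.2005, 0.1773]
eef_rot: [180.0, 0.1, -3.2]
contact_force: [0.1, -0.4, -3.7]
gripper_width: 0.0331
```

Run:
```python
from h import *
st=r.get_state();print(st['tcp_pos'],st['eef_rot'],st['gripper_width'])
c=cap('wrist','w5.png')
a=cv2.imread('pics/w5.png');cv2.imwrite('pics/m5.png',cv2.resize(a,(800,600)))
```

```text
[0.56530787 0.20047707 0.17732383] [ 1.79968685e+02  6.64032726e-02 -3.16220832e+00] 0.03309480622551468
```

View pics/m5.png

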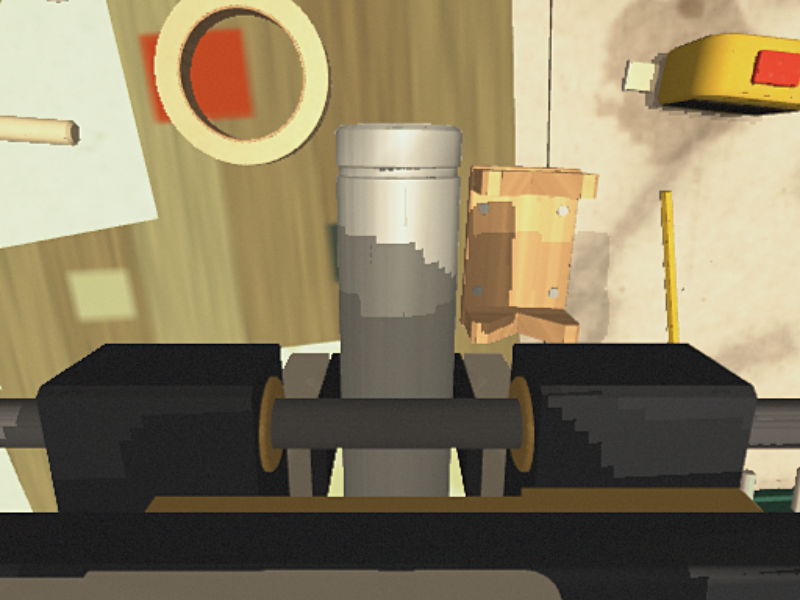

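The wrist view shows the wide rest to the right, with four screws on its base at (483,210), (562,211), (477,292) and (553,293). The held shaft's far end is at about (400,130). All of these are in the 800-px picture.

Run:
```python
from h import *
c=r.capture('wrist');st=r.get_state();T=st['tcp_pos'];yaw=st['eef_rot'][2]
g=c['frame'].astype(int)
S=[]
for p in[(483,210),(562,211),(477,292),(553,293)]:
    u,v=np.array(p)/1.5625;u=int(round(u));v=int(round(v));w=g[v-4:v+5,u-4:u+5]
    m=(w.max(2)-w.min(2))<40   # grey screw against wood
    yy,xx=np.nonzero(m);q=(u-4+xx.mean(),v-4+yy.mean()) if len(xx) else (u,v)
    S.append(ray(c,q,.0105));print(p,q,len(xx),S[-1])
S=np.array(S);ax=(S[0]+S[1]-S[2]-S[3])/2;cen=S.mean(0)
ang=np.degrees(np.arctan2(ax[1],ax[0]));ac=S[1]+S[3]-S[0]-S[2]
print('cen',cen,'ang',ang,np.degrees(np.arctan2(ac[1],ac[0]))+90,np.linalg.norm(ax),np.linalg.norm(ac)/2)
zs=T[2]+.0388
for p in[(400,125),(400,135)]:
    E=ray(c,np.array(p)/1.5625,zs);print('end rel tool cm',totool(*(E-T),yaw))
for p in[(340,250),(459,250)]:
    E=ray(c,np.array(p)/1.5625,zs);print('edge rel tool cm',totool(*(E-T),yaw))
print('move',totool(cen[0]-T[0],cen[1]-T[1],0,yaw),'turn',np.radians(yaw-ang))
```

```text
(483, 210) (np.float64(309.62857142857143), np.float64(132.94285714285715)) 35 [0.59790956 0.13997036 0.0105    ]
(562, 211) (np.float64(360.09090909090907), np.float64(134.6060606060606)) 33 [0.59337051 0.08810857 0.0105    ]
(477, 292) (np.float64(305.7567567567568), np.float64(185.8108108108108)) 37 [0.54198143 0.14475997 0.0105    ]
(553, 293) (np.float64(354.25), np.float64(187.03571428571428)) 28 [0.53777217 0.09285906 0.0105    ]
cen [0.56775841 0.11642449 0.0105    ] ang -4.889247687221859 -4.819252611455795 0.05596687854802139 0.052065413561955924
end rel tool cm [ 7.77973334  0.21331057 -3.88      ]
end rel tool cm [ 7.52612248  0.21379921 -3.88      ]
edge rel tool cm [ 4.42972155 -1.46796227 -3.88      ]
edge rel tool cm [ 4.42858773  1.87980605 -3.88      ]
move [0.69040555 8.43033438 0.        ] turn 0.030878750867345036
```

Call:
drive_tool(
  plan="0.2 4 0 0.03;0.6 8.2 0 0.03;0.6 8.2 4 0.03;0.6 8.2 8 0.03;0.6 8.2 11 0.03;0.6 8.2 13 0.03;0.6 8.2 14.5 0.03;0.6 8.2 14.5 0.03",
)

```text
time_s: 11.18
tcp_pos: [0.5667, 0.1182, 0.0323]
eef_rot: [179.9, 0.1, -4.9]
contact_force: [0.2, -0.1, -3.7]
gripper_width: 0.0334
```

Call:
drive_tool(
  plan="0 0 0.4 0;0 0 0.8 0;0 0 1.2 0;0 0 1.6 0;0 0 1.9 0;0 0 1.9 0",
)

```text
time_s: 11.92
tcp_pos: [0.5672, 0.1179, 0.0139]
eef_rot: [180.0, 0.0, -4.9]
contact_force: [-0.3, 0.8, -4.8]
gripper_width: 0.0332
```

Call:
drive_tool(
  plan="0 0 0.1 0;0 0 0.2 0;0 0 0.3 0;0 0 0.4 0;0 0 0.4 0;0 0 0.4 0",
)

```text
time_s: 12.68
tcp_pos: [0.5674, 0.118, 0.0102]
eef_rot: [-180.0, -0.0, -4.9]
contact_force: [-0.1, 0.2, -4.7]
gripper_width: 0.0329
```

Call:
drive_tool(
  plan="0 0 0.05 0;0 0 0.1 0;0 0 0.15 0;0 0 0.2 0;0 0 0.2 0;0 0 0.2 0",
)

```text
time_s: 13.42
tcp_pos: [0.5676, 0.1177, 0.0092]
eef_rot: [180.0, -0.0, -4.9]
contact_force: [-2.9, -2.7, 7.9]
gripper_width: 0.0331
```

It made contact exactly at the cradled height. Releasing and raising.

Call:
drive_tool(
  plan="0 0 0 0;0 0 0 0;0 0 0 0;0 0 0 0;0 0 0 0;0 0 0 0;0 0 0 0;0 0 0 0",
  fingers=-1,
)

```text
time_s: 14.42
tcp_pos: [0.5674, 0.118, 0.0082]
eef_rot: [-180.0, -0.0, -4.9]
contact_force: [-0.4, -0.4, -0.2]
gripper_width: 0.0874
```

Call:
drive_tool(
  plan="0 0 -1 0;0 0 -3 0;0 0 -7 0;0 0 -11 0;0 0 -15 0;0 0 -17 0;0 0 -17 0",
)

```text
time_s: 15.3
tcp_pos: [0.5684, 0.1185, 0.1808]
eef_rot: [-179.9, -0.2, -4.9]
contact_force: [0.1, -0.7, -0.6]
gripper_width: 0.088
```

Run:
```python
from h import *
st=r.get_state();print(st['tcp_pos'],st['eef_rot'],st['contact_force'])
c=cap('wrist','w6.png')
blob(c,[.567,.1164,.048],lo=70)
print(totool(.497-st['tcp_pos'][0],-.331-st['tcp_pos'][1],0,st['eef_rot'][2]))
s=cv2.imread('pics/b.png') # thin axis by hand-read side crop ends
c=r.capture('side');o=(337,241);k=70/300
W=[ray(c,(o[0]+(x-300)*k,o[1]+(y-300)*k),.009) for x,y in[(355,517),(535,388)]];v=W[1]-W[0]
print((W[0]+W[1])/2,np.linalg.norm(v),np.degrees(np.arctan2(v[1],v[0])))
```

```text
[0.56835244 0.11845709 0.18081956] [-179.86796223   -0.21606933   -4.90278159] [ 0.10982298 -0.65299948 -0.59478437]
px [108. 104.  92.] [255.  92.] [255. 250.] wh 158.0 36.0
 mid [0.56730357 0.11624401 0.048     ] len 0.1545663506302192 ang 175.17277096491617
[-3.26783907 45.39107459  0.        ]
[ 0.49502715 -0.33016964  0.009     ] 0.1423332625924294 -19.465683808743886
```

The thick shaft's centre measures (0.5673, 0.1162) against the rest's (0.5678, 0.1164), at the same angle. Going to the thin shaft.

Call:
drive_tool(
  plan="-0.4 5 0 0.03;-0.8 10.5 0 0.06;-1.3 16 0 0.1;-1.8 21.5 0 0.13;-2.2 27 0 0.16;-2.6 33 0 0.2;-3 39 0 0.23;-3.5 45.3 0 0.255",
)

```text
time_s: 16.4
tcp_pos: [0.4927, -0.3312, 0.177]
eef_rot: [-180.0, 0.1, -19.6]
contact_force: [1.6, 0.6, 0.4]
gripper_width: 0.0875
```

Call:
drive_tool(
  plan="0 0 0 0;0 0 0 0",
)

```text
time_s: 16.65
tcp_pos: [0.4929, -0.3296, 0.1769]
eef_rot: [-180.0, 0.1, -19.6]
contact_force: [-0.6, 1.0, -0.6]
gripper_width: 0.0875
```

Run:
```python
from h import *
st=r.get_state();print(st['tcp_pos'],st['eef_rot'])
c=cap('wrist','w7.png')
a=cv2.imread('pics/w7.png');cv2.imwrite('pics/m7.png',cv2.resize(a,(800,600)))
for lo in (35,60):blob(c,[.495,-.330,.009],lo=lo)
```

```text
[ 0.49292588 -0.32959056  0.17685776] [-1.79989209e+02  1.32308795e-01 -1.95976961e+01]
px [111. 105.  94.] [239.97098 114.0056 ] [259.58746 215.76628] wh 103.6341781616211 29.49315071105957
 mid [ 0.49398122 -0.32723803  0.009     ] len 0.11118985494190156 ang 171.00399136984683
px [111. 105.  94.] [217.5  91. ] [217.5 252. ] wh 161.0 85.0
 mid [ 0.49578022 -0.29091141  0.009     ] len 0.17519990397752783 ang 158.83396917107228
```

View pics/m7.png

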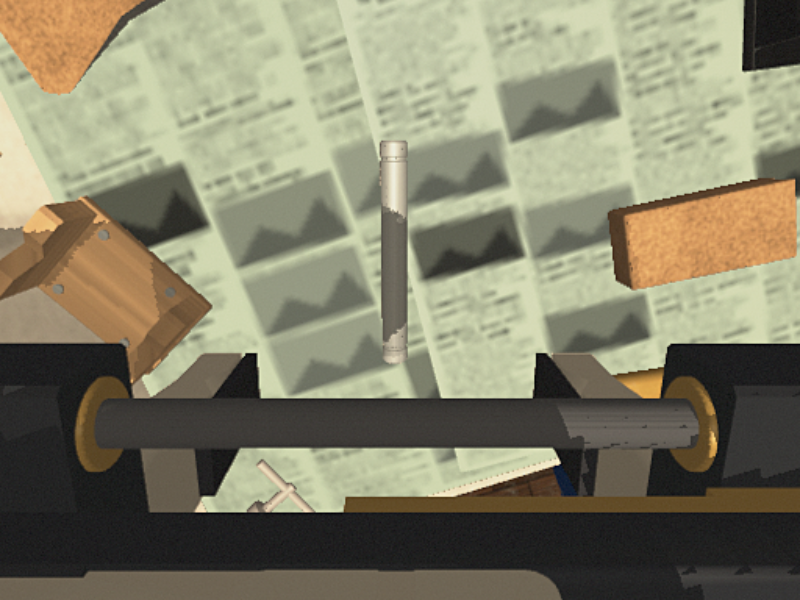

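The wrist view shows the thin shaft with ends at (394,141) and (395,363). The narrow rest's screws are at (104,234), (170,292), (57,288) and (124,343). Something yellow sits at (640,380), so I'll check the finger clearance.

Run:
```python
from h import *
c=r.capture('wrist');st=r.get_state();T=st['tcp_pos'];yaw=st['eef_rot'][2]
k=1/1.5625
W=[ray(c,np.array(p)*k,.009) for p in[(394,141),(395,363)]];v=W[0]-W[1];m=(W[0]+W[1])/2
a=np.degrees(np.arctan2(v[1],v[0]));print('thin',m,np.linalg.norm(v),a,'move',totool(*(m-T),yaw),np.radians(yaw-a))
for z in(.01,.04):print('yellow',totool(*(ray(c,np.array((615,375))*k,z)-T),yaw))
g=c['frame'].astype(int);S=[]
for p in[(104,234),(170,292),(57,288),(124,343)]:
    u,w_=np.round(np.array(p)*k).astype(int);w=g[w_-4:w_+5,u-4:u+5];mm=(w.max(2)-w.min(2))<40
    yy,xx=np.nonzero(mm);q=(u-4+xx.mean(),w_-4+yy.mean()) if len(xx) else (u,w_);print(p,q,len(xx));S.append(ray(c,q,.0105))
S=np.array(S);print(S[:,:2],S.mean(0),[round(np.linalg.norm(S[i]-S[j]),4) for i,j in((0,1),(0,2),(1,3),(2,3))])
for i,j in((0,1),(2,3),(0,2),(1,3)):d=S[j]-S[i];print(np.degrees(np.arctan2(d[1],d[0])))
```

```text
thin [ 0.49537987 -0.32955924  0.009     ] 0.15212107229542898 -19.292112357515403 move [ 0.18176651  0.03349057 16.86413053] -0.002990825773419871
yellow [-8.31974736 15.81629828 16.76413053]
yellow [-7.01659439 14.48875845 13.76413053]
(104, 234) (np.float64(66.94285714285715), np.float64(150.1142857142857)) 35
(170, 292) (np.float64(109.29411764705883), np.float64(186.5)) 34
(57, 288) (np.float64(37.36363636363636), np.float64(184.33333333333334)) 33
(124, 343) (np.float64(78.66037735849056), np.float64(220.56603773584905)) 53
[[ 0.57514816 -0.15305925]
 [ 0.5250177  -0.17745354]
 [ 0.55285032 -0.10607903]
 [ 0.50121312 -0.12874863]] [ 0.53855732 -0.14133511  0.0105    ] [np.float64(0.0558), np.float64(0.052), np.float64(0.0542), np.float64(0.0564)]
-154.05169566300103
-156.29771438468447
115.3900344658372
116.04711903098216
```

Call:
drive_tool(
  plan="0.1 0 5 0;0.2 0 10 0;0.2 0 14 0;0.2 0 17 0;0.2 0 18.7 0;0.2 0 19.5 0;0.2 0 19.8 0;0.2 0 19.8 0",
)

```text
time_s: 17.75
tcp_pos: [0.4963, -0.3305, -0.019]
eef_rot: [180.0, -0.1, -19.5]
contact_force: [0.0, 1.2, -0.4]
gripper_width: 0.0878
```

Call:
drive_tool(
  plan="0 0 0.2 0;0 0 0.35 0;0 0 0.35 0;0 0 0.35 0",
)

```text
time_s: 18.25
tcp_pos: [0.4957, -0.3304, -0.0232]
eef_rot: [180.0, -0.0, -19.5]
contact_force: [0.3, -0.9, 0.5]
gripper_width: 0.0876
```

Call:
drive_tool(
  plan="0 0 0.1 0;0 0 0.1 0;0 0 0.1 0;0 0 0.1 0;0 0 0.1 0;0 0 0.1 0;0 0 0.1 0;0 0 0.1 0",
  fingers=1,
  squeeze=35,
)

```text
time_s: 19.25
tcp_pos: [0.4958, -0.3302, -0.0243]
eef_rot: [-180.0, -0.0, -19.5]
contact_force: [0.1, 1.0, 0.9]
gripper_width: 0.0174
```

Call:
drive_tool(
  plan="0 0 0.1 0;0 0 0.1 0;0 0 0.1 0;0 0 0.1 0",
)

```text
time_s: 19.75
tcp_pos: [0.4958, -0.3303, -0.0244]
eef_rot: [180.0, -0.0, -19.5]
contact_force: [-1.6, 2.3, 8.8]
gripper_width: 0.0169
```

Call:
drive_tool(
  plan="0 0 -1 0;0 0 -3 0;0 0 -7 0;0 0 -11 0;0 0 -15 0;0 0 -19 0;0 0 -20 0;0 0 -20 0",
)

```text
time_s: 20.75
tcp_pos: [0.4955, -0.3301, 0.1746]
eef_rot: [-180.0, -0.0, -19.5]
contact_force: [-0.7, -0.3, -3.4]
gripper_width: 0.0171
```

Call:
drive_tool(
  plan="-0.3 -3 0 -0.1;-0.7 -6 0 -0.2;-1.1 -9.5 0 -0.32;-1.5 -13 0 -0.44;-1.9 -16 0 -0.56;-2.3 -19.2 0 -0.68;-2.3 -19.2 0 -0.785;-2.3 -19.2 0 -0.785",
)

```text
time_s: 21.75
tcp_pos: [0.5371, -0.1412, 0.1727]
eef_rot: [-179.9, 0.2, 25.4]
contact_force: [-0.6, -1.6, -2.6]
gripper_width: 0.0167
```

Call:
drive_tool(
  plan="0 0 0 0;0 0 0 0",
)

```text
time_s: 22.0
tcp_pos: [0.5378, -0.1421, 0.1742]
eef_rot: [-180.0, 0.0, 25.3]
contact_force: [-0.2, 0.6, -2.4]
gripper_width: 0.0166
```

Run:
```python
from h import *
st=r.get_state();print(st['tcp_pos'],st['eef_rot'],st['gripper_width'],st['contact_force'])
c=cap('wrist','w8.png')
a=cv2.imread('pics/w8.png');cv2.imwrite('pics/m8.png',cv2.resize(a,(800,600)))
```

```text
[ 0.53781648 -0.14206509  0.17418383] [-1.79980899e+02  4.40292288e-02  2.53344742e+01] 0.016641673731663757 [-0.15990163  0.56477281 -2.43918283]
```

View pics/m8.png

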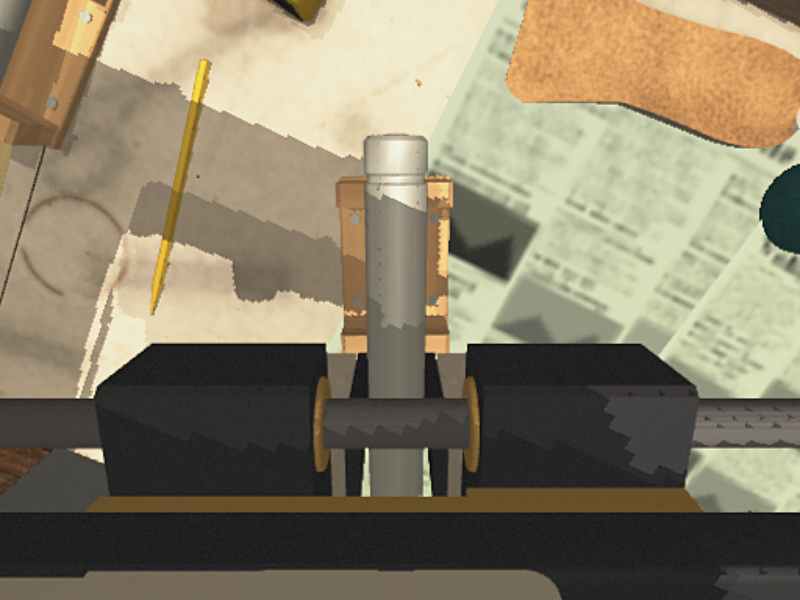

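The thin shaft is held along the narrow rest. The screws show at (354,217), (435,216), (356,302) and (433,300). The far end of the shaft is at about (396,140).

Run:
```python
from h import *
c=r.capture('wrist');st=r.get_state();T=st['tcp_pos'];yaw=st['eef_rot'][2];k=1/1.5625
g=c['frame'].astype(int);S=[]
for p in[(354,217),(435,216),(356,302),(433,300)]:
    S.append(ray(c,np.array(p)*k,.0105))
S=np.array(S);ax=S[0]+S[1]-S[2]-S[3];a=np.degrees(np.arctan2(ax[1],ax[0]));cen=S.mean(0)
print(cen,a,np.linalg.norm(ax)/2,np.linalg.norm(S[0]-S[1]),np.linalg.norm(S[2]-S[3]))
print('cen rel',totool(cen[0]-T[0],cen[1]-T[1],0,yaw),np.radians(yaw-a))
z=T[2]+.0334
for p in[(396,136),(396,145),(366,220),(425,220)]:print(p,totool(*(ray(c,np.array(p)*k,z)-T),yaw))
```

```text
[ 0.53917387 -0.1418369   0.0105    ] 25.315043890292507 0.05742006924139585 0.05302932215189656 0.052590823296961256
cen rel [0.11211639 0.03473851 0.        ] 0.0009255400125526594
(396, 136) [ 7.46763149  0.10575645 -3.34      ]
(396, 145) [ 7.22859256  0.10573966 -3.34      ]
(366, 220) [ 5.15519022 -0.75678907 -3.34      ]
(425, 220) [ 5.15465894  0.93933949 -3.34      ]
```

Call:
drive_tool(
  plan="0.2 0 4 0;0.2 0 8 0;0.2 0 11 0;0.2 0 13 0;0.2 0 14 0;0.2 0 14.7 0;0.2 0 14.7 0;0.2 0 14.7 0",
)

```text
time_s: 23.1
tcp_pos: [0.5406, -0.1408, 0.0284]
eef_rot: [180.0, -0.1, 25.5]
contact_force: [-0.6, 0.3, -2.2]
gripper_width: 0.0171
```

Call:
drive_tool(
  plan="0 0 0.2 0;0 0 0.4 0;0 0 0.6 0;0 0 0.8 0;0 0 0.9 0;0 0 0.9 0;0 0 0.9 0",
)

```text
time_s: 23.98
tcp_pos: [0.5401, -0.1408, 0.0187]
eef_rot: [180.0, -0.0, 25.5]
contact_force: [0.3, -0.6, -2.3]
gripper_width: 0.0169
```

Call:
drive_tool(
  plan="0 0 0.1 0;0 0 0.2 0;0 0 0.3 0;0 0 0.3 0;0 0 0.3 0",
)

```text
time_s: 24.6
tcp_pos: [0.54, -0.1408, 0.0157]
eef_rot: [180.0, 0.0, 25.5]
contact_force: [-0.1, -0.1, -2.1]
gripper_width: 0.0167
```

Call:
drive_tool(
  plan="0 0 0.05 0;0 0 0.1 0;0 0 0.15 0;0 0 0.15 0;0 0 0.15 0;0 0 0.15 0",
)

```text
time_s: 25.35
tcp_pos: [0.5401, -0.1408, 0.0152]
eef_rot: [180.0, -0.0, 25.5]
contact_force: [-3.9, 2.6, 9.2]
gripper_width: 0.0168
```

It made contact at the expected height. Releasing, raising and checking.

Call:
drive_tool(
  plan="0 0 0 0;0 0 0 0;0 0 0 0;0 0 0 0;0 0 0 0;0 0 0 0;0 0 0 0;0 0 0 0",
  fingers=-1,
)

```text
time_s: 26.35
tcp_pos: [0.54, -0.1408, 0.0142]
eef_rot: [180.0, -0.0, 25.4]
contact_force: [-0.4, 0.6, 0.3]
gripper_width: 0.0865
```

Call:
drive_tool(
  plan="0 0 -1 0;0 0 -3 0;0 0 -7 0;0 0 -11 0;0 0 -15 0;0 0 -17 0;0 0 -17 0;0 0 -17 0",
)

```text
time_s: 27.35
tcp_pos: [0.5395, -0.1407, 0.1838]
eef_rot: [-180.0, 0.0, 25.4]
contact_force: [-0.6, 0.9, -0.0]
gripper_width: 0.0874
```

Run:
```python
from h import *
st=r.get_state();print(st['tcp_pos'],st['eef_rot'],st['contact_force'],st['gripper_width'])
c=cap('wrist');blob(c,[.539,-.1418,.048],lo=70)
s=cap('side')['frame'][:,:,::-1]
cv2.imwrite('pics/m9.png',np.hstack([cv2.resize(c['frame'][40:290,128:384,::-1],(400,390)),cv2.resize(s[130:260,205:338],(400,390),interpolation=cv2.INTER_CUBIC)]))
```

```text
[ 0.53946144 -0.14072347  0.18380017] [-1.79973526e+02  2.00427613e-02  2.54423470e+01] [-0.64475147  0.93674406 -0.0365185 ] 0.08741852289033035
px [142. 135. 119.] [234.5  92. ] [234.5 247. ] wh 155.0 55.0
 mid [ 0.53109596 -0.12581105  0.048     ] len 0.15284746171725264 ang 24.62315441367693
```

View pics/m9.png

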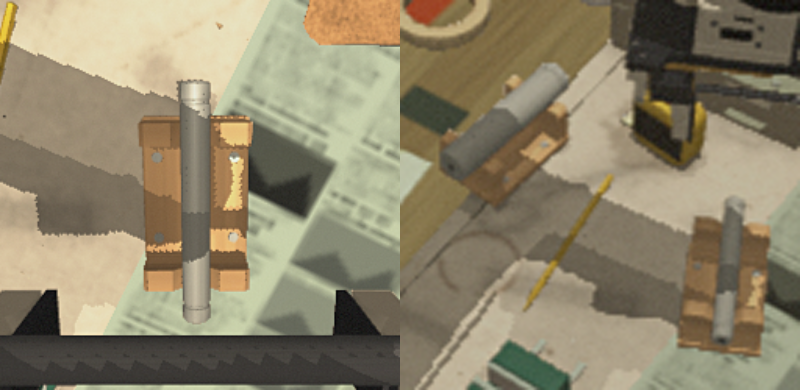

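The picture shows both shafts cradled, with the thin one's overhang even at both ends (crop ends at (194,82) and (196,320)). The mask measurement merged with the shadow, so I'll discard it. Now a ray check from those ends, then I'll hand in.

Run:
```python
from h import *
c=r.capture('wrist')
W=[ray(c,(128+x*.64,40+y*250/390),.048) for x,y in[(194,82),(196,320)]];v=W[0]-W[1]
m=(W[0]+W[1])/2;print(m,np.linalg.norm(v),np.degrees(np.arctan2(v[1],v[0])))
if np.hypot(m[0]-.539,m[1]+.1417)<.012: print(r.close_job())
```

```text
[ 0.53921236 -0.14154441  0.048     ] 0.15004299860745596 25.90015411878095
the job is handed in; nothing more can be done
None
```

Both shafts are in their own rests, and the job was handed in at about 27.5 s of the 54 s allowed. No verdict was reported.

| | Measured centre (m) | Rest centre (m) | Shaft angle | Notch line |
|---|---|---|---|---|
| Thick shaft, wide notches | (0.567, 0.116) | (0.568, 0.116) | −4.8° | −4.9° |
| Thin shaft, narrow notches | (0.539, −0.142) | (0.539, −0.142) | 25.9° | 25.3° |

- **Heights:** both shafts met the notches within about 1 mm of the expected cradled height. I let go only after contact, then raised the open gripper clear.
- **First grasp missed:** the fingers closed on air just above the thick shaft. The wrist and side pictures put the fingertips about 28 mm above the reported TCP, not the stated 8 mm beyond it. I corrected for that by hand and both grasps then held.
- **Checks that failed:** the automatic colour mask merged with the newspaper and shadows around the thin shaft, including in the final check. I discarded it and used the shaft ends read off the pictures. Those gave a length of 150.0 mm, which matches the real 150 mm.

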